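# Fetch the spare needle plate from the accessory box

### The job

A needle plate is to be changed at the sewing table. First slide the small steel parts tray along the table, without lifting it, to the middle of the black rubber mat and in line with it, and let go of it; then lift the flap of the grey accessory box until it stands open, and draw out the longer of the two needle plates. Finish while holding that plate still and upright in the gripper, clear above the middle of the tray (some 15 to 20 cm above the table), with the flap left open, the shorter plate left in its slot and the other things on the table undisturbed.

Things in the scene. Friction and masses are not known exactly. Their poses are not given: they have to be found in the camera images.
- tray_center (a point): (All sizes here are in mm.) Open steel parts tray, 120 (x) x 62 (y) x 20 high, walls 4 thick, 0.17 to 0.35 kg, loose on the table. The point is its centre, half-way up (10 above the table); x along its length. It can be gripped across its 62 mm width from above.
- mat: Black rubber mat let in level with the table, 170 (x) x 112 (y), fixed; nothing to climb. Origin at its centre on the table, x along its length. The tray (either way round) belongs in its middle with its length along the mat's.
- box: Grey painted accessory box, fixed to the table, 140 (x) x 200 (y) x 65 high, walls and floor 5 thick, covered by a hinged flap. Origin at the centre of its underside; x points away from the robot to the hinge side, z up. Inside, two slots run along x at y = +42 and y = -42: each a pair of white rails 22 high (tops 27 above the table), 7 apart, on the floor. One needle plate stands in each; which is in which changes.
- flap_hinge (a point): On the hinge axis of the box's flap, in the middle of the box's far top edge: 65 above the table, at x = +70 in the box's frame. The axis runs along the box's y.
- flap_grip (a point): Centre of the round black finger grip on the flap: a disc 24 in diameter and 12 thick, its axis and flat faces along the box's y, standing on a stem. With the flap shut it lies 94 above the table, 23 above the flap's top face, 115 in front (-x) of the hinge axis and 29 higher than it. Pinched on its flat faces from above it can turn between the fingers as the flap swings. The flap is 144 long, 200 wide, 6 thick, its free edge 29 beyond the grip; 0.12 kg.
- flap (a joint): Flap angle in rad: 0 shut (flat), 1.57 standing upright at the far side, 1.9 stop. A stiff hinge: it stays where it is left; about 2 N at the grip moves it.
- long_plate_center (a point): The longer needle plate, the one to fetch: steel, 76 long (x) x 45 high, standing on edge in a slot with its length along the box's x. Lower part 5 thick with two stitch openings, the top 12 mm is a rib 10 thick (y) to grip by. The point is its centre, half-way up: 22.5 above its foot, 22.5 below its top (27.5 above the table in the slot). 0.10 to 0.19 kg.
- short_plate_center (a point): The shorter needle plate, to be left in its slot: as the other but only 44 long, without openings. Point at its centre, half-way up.
- bobbin_a: Steel bobbin, 21 across, 11 high, bystander. Origin under its centre.
- bobbin_b: Second steel bobbin, 21 across, 11 high, bystander. Origin under its centre.
- thread_cone: Upright cone of thread, 60 across, 108 high, bystander. Origin under its centre.
- oil_bottle: Small translucent oil bottle, 44 across, 120 high, bystander. Origin under its centre.
- screwdriver: Screwdriver lying on the table, 160 long, bystander. Origin near its middle, on the table.
- shears: Tailor's shears lying on the table, about 215 long, 80 wide, bystander. Origin at the pivot, on the table, blades to +x.
- chalk: Flat white piece of tailor's chalk, 50 x 36 x 10, bystander. Origin under its centre.
Mind the look-alikes: they are no part of the job. Of the things like the box, leave any that is purple; of the rest the larger one is meant.

How it is judged:
By the outcome, as a careful person would: the job done as asked, in the order asked, and still so for the second after the job is handed in, while the arm keeps its last pose, push and grip.
It also fails if it takes over 72 s, if anything falls off the work surface, if the arm or the gripper's body presses on something with over 40 N, if the wrist force passes 120 N, or if a joint passes its speed limit or range.

### The arm

A 6-joint arm with a two-finger parallel gripper is mounted at the origin on the work surface. World frame = base frame: x ahead of the robot, y to its left, z up, the work surface at z = 0. Lengths are in m, angles in rad, forces in N, time in s.
With the tool pointing down it reaches from about 0.35 to 0.775 m from the base axis. Payload 7.3 kg.
Tool frame: the origin (TCP) lies at the very end of the fingers, on their centre line; the grasp point (between the pads) lies 19 mm behind it; z points along the fingers, y is the line along which they close (so a half turn about z gives the same grasp; the last joint's range is limited). The gripper opens to 92 mm and grips with 3 to 60 N. Pads are 19 mm wide; open, the fingers measure 130 mm over their backs; the gripper's body (75 mm by 190 mm) begins 47 mm behind the grasp point.
Start: joints at [-0.146, 0.342, 1.524, -0, 1.275, -0.146], TCP at [0.525, 0, 0.227] pointing down, gripper open.
Joint ranges: [-2.53, 2.53], [-0.77, 2.02], [0.04, 2.7], [-1, 4.14], [0.28, 2.66], [-3.11, 3.11]. Speed limits (rad/s): [2.57, 2.57, 3.14, 3.14, 3.14, 3.14].

### API

Orientations are given as a unit quaternion [x, y, z, w].
In Python, from cell import robot, snapshot, camera_params, finder gives the robot as it stands. The module is installed in compiled form; this text tells all that it offers.
- The arm moves only by the tool drive_tool, never from a script. Its argument "moves" is a list of rows, each a list of 3 entries, a list of its own where there are three numbers: the closure, from -1 (fully open) to 1 (shut), then the shift along the tool's x, y, z in m, then the turn about the tool's z in rad. In form: [[fingers, [tx, ty, tz], spin], ...]. A call has 1 to 20 rows; each row is the pose to reach, as a shift and turn from the pose commanded when the call began, along the tool's axes at that moment; what a row does not reach only later rows make up. A row lasts 1/12 s, in which the tool goes at most 41.7 mm and 7.16 degrees, less where a joint would pass 70% of its speed; a pose out of reach is approached as far as the arm can. A call with a gripper value outside its range is refused whole. The fingers move at their own pace and stop on an object; "force" is the grip in N (left out, the last holds). Time passes only in rows, so rows that repeat a pose let the fingers close. It gives the time, the measured TCP pose, the force, the opening and the grip force at its end, in the units of the state.
- robot.read_state(): the state, without advancing time (a new reading comes with each control period).
- snapshot(name): name is "scene" or "side" or "wrist"; returns the picture (384x512x3 uint8, red, green, blue); there is no depth.
- camera_params(name): a dict with "fx", "fy", "cx", "cy" (pixels), "rvec" (rotation vector, rad) and "tvec" (3), from world to camera coordinates, as OpenCV has them; the wrist camera has in their place "tool_from_camera" (4x4, takes a point from camera to tool coordinates, whose origin is the TCP and whose axes are the flange's). Camera axes: x right, y down, z forward; pixel columns grow to the right and rows downward; lengths in m; the calibration is good to about 2 mm. A picture is of the moment at which its call begins: read the wrist's pose just before it. camera_params takes no time and is no camera call.
- robot.finish_job(): hands the job in; it is judged then, once.
Trained networks look in the newest picture that a camera, given by its name, has taken for a name from the list of things; names that differ only in an ending like _2 or _b are one class to them, and where a whole thing is asked for, a point or a joint stands for the part that bears it (a point fixed in the world has none). Each returns a list of dicts, best first, with "score" (0 to 1); they miss things now and then, are a little off and sometimes report something else, mostly with a low value. They report only what shows in the picture. A call takes as long as a camera call. They do not tell look-alikes from the thing itself.
- finder.look_for(camera, label): "centre" ([column, row] in pixels, amid what is visible of it).
The state is a dict: "time": time; "qpos": joint angles; "joint_velocities": joint speeds; "joint_efforts": joint torques, N m; "position": TCP position; "eef_rot": TCP orientation; "ft_force": force on the tool from outside, world axes, zero at the start; "moment": the same for the moment, N m; "finger_gap": finger opening in m; "finger_force": force on a finger pad.
Only numpy, scipy, OpenCV 4.12 (cv2) and the standard library are available. Lean on these libraries where they do the work, as an engineer would, in place of code of your own. Each camera call takes 0.05 s, during which the arm holds its last target. There are 200 camera calls.

## Working session

There is one attempt and no reset: what is moved stays moved. The work goes in short steps, Python scripts to look and compute and a tool call to move; the robot and the scene stay as the last step left them, time stands still between calls to the robot, and variables do not carry over. Pictures are saved under pics/ and viewed, at most 10 in all, crops included, and the job is handed in when it is done.

Besides the shell and the picture viewer there is one more tool, called after "Emit:" as a command line: name --argument value ..., lists and objects as JSON in quotes. drive_tool: Moves the arm, as the interface text tells. Its arguments: {"type":"object","properties":{"moves":{"type":"array"},"force":{"type":"number"}},"required":["moves"]}

```bash
mkdir -p pics
cat > h.py <<'E'
import numpy as np, cv2
from scipy.spatial.transform import Rotation as R
from cell import robot, snapshot, camera_params, finder
def save(cam,name,crop=None,scale=1):
    im=snapshot(cam)[:,:,::-1]
    if crop: im=im[crop[1]:crop[3],crop[0]:crop[2]]
    cv2.imwrite('pics/'+name,cv2.resize(im,None,fx=scale,fy=scale,interpolation=cv2.INTER_CUBIC))
def cam(name,st=None):
    p=camera_params(name)
    K=np.array([[p['fx'],0,p['cx']],[0,p['fy'],p['cy']],[0,0,1.]])
    if 'rvec' in p:
        Rc=cv2.Rodrigues(np.array(p['rvec'],float))[0]; t=np.array(p['tvec'],float).ravel()
    else:
        st=st or robot.read_state()
        T=np.eye(4);T[:3,:3]=R.from_quat(st['eef_rot']).as_matrix();T[:3,3]=st['position']
        W=np.linalg.inv(T@np.array(p['tool_from_camera']));Rc=W[:3,:3];t=W[:3,3]
    return K,Rc,t
def at(c,px,z):
    K,Rc,t=c
    d=Rc.T@np.linalg.inv(K)@np.array([px[0],px[1],1.]);o=-Rc.T@t
    return o+d*(z-o[2])/d[2]
def proj(c,P):
    K,Rc,t=c
    q=(Rc@np.atleast_2d(P).T).T+t; q=q@K.T
    return q[:,:2]/q[:,2:]
def tri(cs,pxs):
    A=[];b=[]
    for (K,Rc,t),px in zip(cs,pxs):
        d=Rc.T@np.linalg.inv(K)@np.array([px[0],px[1],1.]);d/=np.linalg.norm(d);o=-Rc.T@t
        M=np.eye(3)-np.outer(d,d);A.append(M);b.append(M@o)
    return np.linalg.lstsq(np.vstack(A),np.hstack(b),rcond=None)[0]
E
python3 - <<'E'
from h import *
np.set_printoptions(precision=3,suppress=True)
s=robot.read_state();print(s['position'],s['eef_rot'],s['time'])
for c in('scene','side','wrist'):
    save(c,c+'0.png',scale=1.5)
    C=cam(c)
    print(c,'campos',-C[1].T@C[2])
    for l,z in (('tray_center',.01),('mat',0),('box',.065),('flap_grip',.094),('thread_cone',.05),('oil_bottle',.06),('bobbin_a',0.005),('screwdriver',.01),('shears',.01),('chalk',.005)):
        print(l,[(round(d['score'],2),np.round(d['centre']).astype(int).tolist(),np.round(at(C,d['centre'],z)[:2],3).tolist()) for d in finder.look_for(c,l)][:4])
E
```

```text
[0.525 0.    0.226] [ 0.707  0.707 -0.    -0.001] 0.0
scene campos [0.938 0.507 0.87 ]
tray_center [(0.68, [360, 282], [0.454, 0.355])]
mat []
box [(0.97, [400, 202], [0.23, 0.288]), (0.59, [194, 168], [0.559, -0.152]), (0.52, [270, 90], [0.164, -0.273])]
flap_grip [(0.88, [406, 196], [0.228, 0.297]), (0.78, [192, 160], [0.559, -0.155]), (0.54, [272, 93], [0.196, -0.23]), (0.26, [360, 283], [0.504, 0.371])]
thread_cone [(0.88, [230, 350], [0.79, 0.286])]
oil_bottle [(0.6, [110, 166], [0.729, -0.31])]
bobbin_a [(0.56, [288, 349], [0.688, 0.353])]
screwdriver [(0.74, [294, 191], [0.375, 0.058]), (0.58, [359, 279], [0.45, 0.348])]
shears [(0.77, [259, 139], [0.309, -0.163])]
chalk [(0.57, [185, 264], [0.735, 0.043])]
side campos [ 0.206 -0.523  0.719]
tray_center [(0.69, [188, 139], [0.446, 0.352]), (0.44, [310, 235], [0.572, -0.145])]
mat [(0.9, [236, 164], [0.534, 0.184]), (0.16, [320, 167], [0.745, 0.05])]
box [(0.97, [191, 361], [0.204, -0.297]), (0.93, [112, 177], [0.192, 0.234]), (0.74, [311, 244], [0.532, -0.195])]
flap_grip [(0.92, [193, 366], [0.204, -0.316]), (0.65, [311, 235], [0.531, -0.191]), (0.56, [109, 166], [0.196, 0.242])]
thread_cone [(0.63, [313, 244], [0.543, -0.19]), (0.48, [296, 123], [0.764, 0.214])]
oil_bottle [(0.93, [415, 257], [0.712, -0.332])]
bobbin_a []
screwdriver [(0.94, [209, 207], [0.389, 0.057])]
shears [(0.66, [240, 293], [0.349, -0.198])]
chalk [(0.71, [318, 167], [0.738, 0.05]), (0.58, [311, 238], [0.571, -0.151])]
wrist campos [0.524 0.077 0.385]
tray_center []
mat [(0.73, [264, 34], [0.531, 0.157])]
box [(0.89, [13, 10], [0.289, 0.163])]
flap_grip [(0.91, [271, 294], [0.538, -0.132])]
thread_cone []
oil_bottle []
bobbin_a [(0.9, [400, 41], [0.689, 0.149])]
screwdriver [(0.97, [139, 119], [0.377, 0.06])]
shears [(0.95, [171, 312], [0.392, -0.225])]
chalk [(0.92, [430, 132], [0.741, 0.044]), (0.58, [267, 258], [0.537, -0.134]), (0.54, [266, 31], [0.532, 0.159])]
```

View pics/scene0.png

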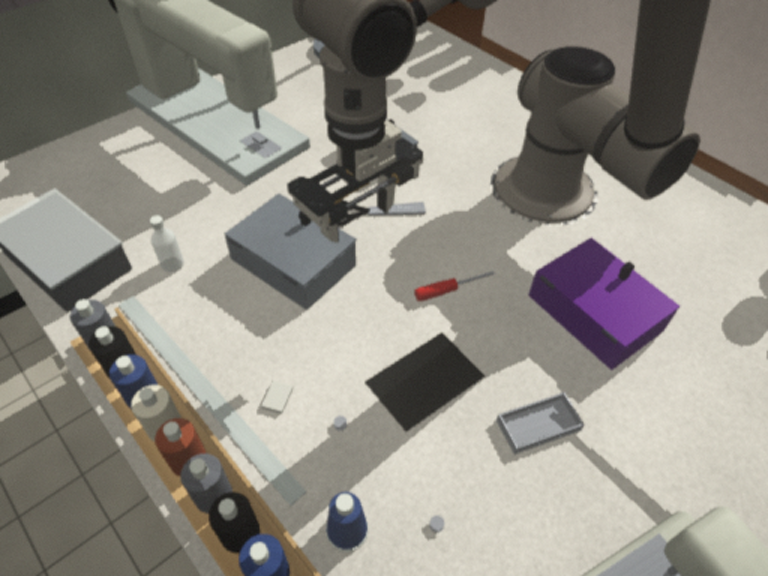

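View pics/side0.png

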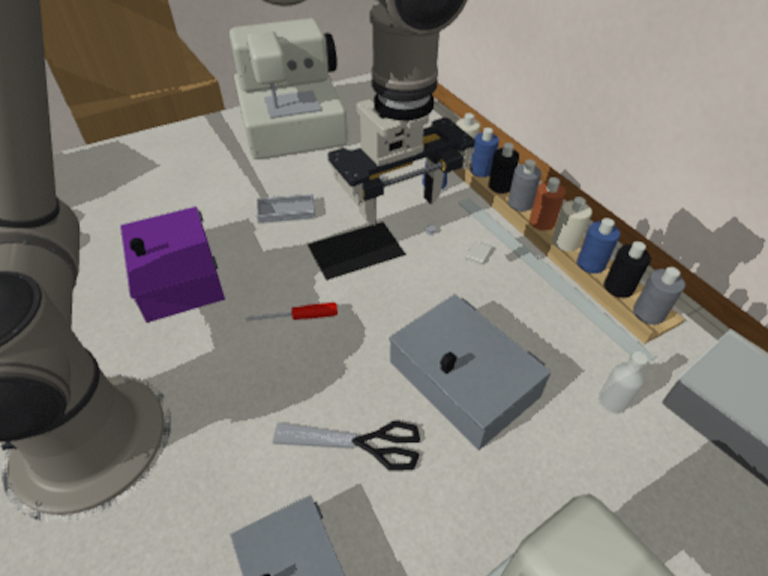

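View pics/wrist0.png

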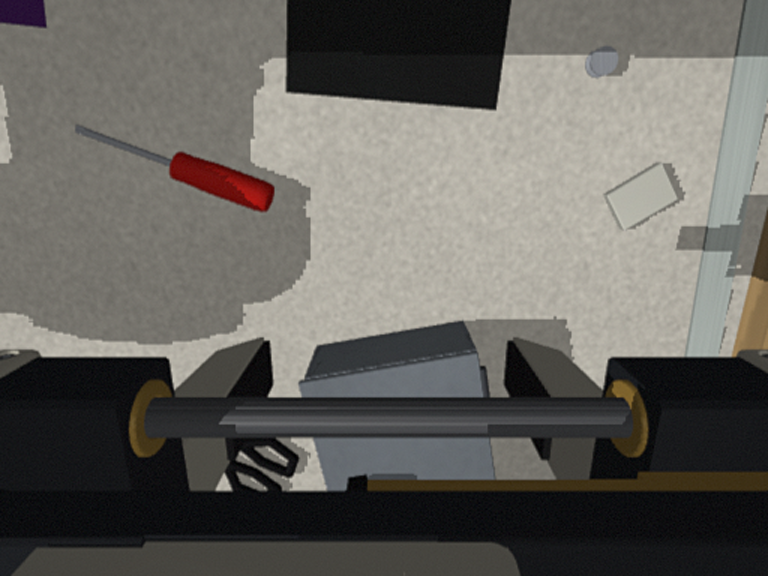

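Scene: the tray sits at 540,422 and the mat at 425,381 (1.5x pixels). Boxes in the side view (1.5x): purple at 168,265 (excluded), grey with grip at 468,365, and a second grey one cut off at 287,540. The pale block at 735,390 has no grip. I'll measure the sizes to choose between the two greys and check with a close crop.

Run:
```python
from h import *
np.set_printoptions(precision=3,suppress=True)
S=snapshot('scene');D=snapshot('side')
a=cv2.resize(D[190:310,250:375,::-1],None,fx=4,fy=4,interpolation=cv2.INTER_CUBIC) #500x480
b=cv2.resize(S[255:310,322:397,::-1],None,fx=4,fy=4,interpolation=cv2.INTER_CUBIC) #300x220
c=cv2.resize(D[320:384,145:245,::-1],None,fx=3,fy=3,interpolation=cv2.INTER_CUBIC) #300x192
o=np.zeros((480,800,3),np.uint8);o[:480,:500]=a;o[:220,500:]=b;o[240:240+192,500:]=c
cv2.imwrite('pics/crop1.png',o)
for n,im,reg in(('scene',S,(235,215,330,290)),('side',D,(200,140,275,190))):
    C=cam(n);x0,y0,x1,y1=reg
    m=(im.max(2)<50).astype(np.uint8);mm=np.zeros_like(m);mm[y0:y1,x0:x1]=m[y0:y1,x0:x1]
    ct=max(cv2.findContours(mm,cv2.RETR_EXTERNAL,cv2.CHAIN_APPROX_NONE)[0],key=cv2.contourArea)[:,0]
    P=np.array([at(C,p,0)[:2] for p in ct])
    print('mat',n,cv2.minAreaRect((P*1000).astype(np.float32)))
```

```text
mat scene ((531.0987548828125, 176.18594360351562), (102.9742431640625, 163.0704345703125), 85.40049743652344)
mat side ((532.1409912109375, 174.08509826660156), (106.31102752685547, 167.3348846435547), 85.75653839111328)
```

View pics/crop1.png

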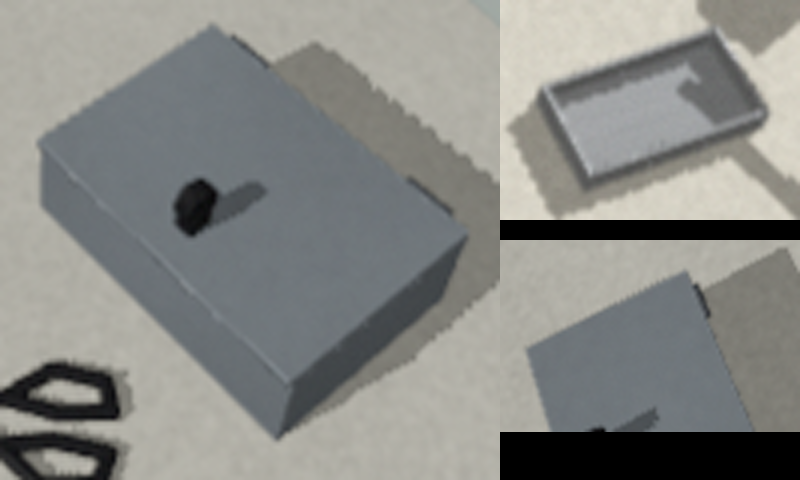

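The crop shows the central grey box: its flap corners are at crop (213,25), (468,235), (292,382), (38,143), and its grip is at (193,207). The small grey box at lower right is cut off. I'll measure the sizes now.

Run:
```python
from h import *
np.set_printoptions(precision=3,suppress=True)
D=cam('side');S=cam('scene')
q=np.array([(213,25),(468,235),(292,382),(38,143)])/4+[250,190]-.4
P=np.array([at(D,p,.071) for p in q]);print(P[:,:2])
L=lambda P:[np.linalg.norm(P[i]-P[(i+1)%len(P)]) for i in range(len(P))]
print('box edges',L(P))
yaw=[np.degrees(np.arctan2(*(P[i]-P[j])[[1,0]])) for i,j in((0,3),(1,2))];
e=P[0]-P[1];print('x yaw',yaw,'y dir',np.degrees(np.arctan2(e[1],e[0])))
print('hinge mid',(P[0]+P[1])/2,'ctr',P.mean(0))
q=np.array([(528-500,348-240),(688-500,272-240)])/3+[145,320]-.3
Q=np.array([at(D,p,.071) for p in q]);print('small',L(Q)[0])
t=np.array([(43,92),(214,30),(268,115),(90,186)])/4+[322,255]-.4
T=np.array([at(S,p,.02) for p in t]);print('tray',T[:,:2],L(T),T.mean(0),np.degrees(np.arctan2(*(T[1]-T[0])[[1,0]])))
g=np.array((193,207))/4+[250,190]-.4
print('grip side',at(D,g,.094))
s=robot.read_state();print(R.from_quat(s['eef_rot']).as_matrix(), camera_params('wrist')['tool_from_camera'])
```

```text
[[ 0.594 -0.071]
 [ 0.628 -0.267]
 [ 0.491 -0.292]
 [ 0.453 -0.099]]
box edges [np.float64(0.19863358447075968), np.float64(0.13923936440575022), np.float64(0.1968717801400198), np.float64(0.14327873424488435)]
x yaw [np.float64(11.02787809286246), np.float64(10.313676504889818)] y dir 100.07281268764079
hinge mid [ 0.611 -0.169  0.071] ctr [ 0.542 -0.182  0.071]
small 0.10044645087013643
tray [[0.5   0.307]
 [0.391 0.348]
 [0.412 0.404]
 [0.524 0.364]] [np.float64(0.11677451920700536), np.float64(0.059583836152467755), np.float64(0.1190164156758913), np.float64(0.06130307827475953)] [0.457 0.356 0.02 ] 159.60641898160364
grip side [ 0.496 -0.191  0.094]
[[ 0.  1.  0.]
 [ 1. -0.  0.]
 [ 0.  0. -1.]] [[ 0.    -0.958 -0.286  0.077]
 [ 1.     0.001 -0.    -0.001]
 [ 0.    -0.286  0.958 -0.158]
 [ 0.     0.     0.     1.   ]]
```

Mat centre is (0.532,0.175), with its length at −4.4°. Tray centre is (0.457,0.356) at −20.4°. The central box measures 200x140 and the small grey one only 100 wide, so the central box is the one meant (yaw about 10.3°). First I'll go above the tray.

Emit:
drive_tool --moves '[[-1, [0.356, -0.068, 0.107], -1.215], [-1, [0.356, -0.068, 0.107], -1.215], [-1, [0.356, -0.068, 0.107], -1.215], [-1, [0.356, -0.068, 0.107], -1.215], [-1, [0.356, -0.068, 0.107], -1.215], [-1, [0.356, -0.068, 0.107], -1.215], [-1, [0.356, -0.068, 0.107], -1.215], [-1, [0.356, -0.068, 0.107], -1.215], [-1, [0.356, -0.068, 0.107], -1.215], [-1, [0.356, -0.068, 0.107], -1.215], [-1, [0.356, -0.068, 0.107], -1.215], [-1, [0.356, -0.068, 0.107], -1.215], [-1, [0.356, -0.068, 0.107], -1.215], [-1, [0.356, -0.068, 0.107], -1.215]]' --force 20

```text
time: 2.92
position: [0.4578, 0.3549, 0.1203]
eef_rot: [0.179, 0.984, 0.0, 0.0]
ft_force: [0.3, 0.4, -0.1]
finger_gap: 0.0918
finger_force: 0.0
```

```bash
cat >> h.py <<'E'
np.set_printoptions(precision=4,suppress=True)
def goal(p,ang):  # world goal, world angle (deg) of tool y -> shift, spin
    s=robot.read_state();M=R.from_quat(s['eef_rot']).as_matrix()
    a=np.degrees(np.arctan2(M[1,1],M[0,1]))
    d=(a-ang+90)%180-90
    print('t',s['time'],'at',np.array(s['position']),'yang',a,'F',np.array(s['ft_force']),'gap',s['finger_gap'],'shift',M.T@(np.array(p)-s['position']),'spin',np.radians(d))
E
python3 - <<'E'
from h import *
goal((.457,.356,.005),69.6)
st=robot.read_state();save('wrist','w1.png',scale=1.5);C=cam('wrist',st)
print([(d['score'],at(C,d['centre'],.005)) for d in finder.look_for('wrist','tray_center')])
c=np.array([.457,.356]);u=np.array([.937,-.349]);v=np.array([.349,.937])
print(proj(C,[np.append(c+a*.06*u+b*.031*v,.02) for a,b in((1,1),(1,-1),(-1,-1),(-1,1))])*1.5)
E
```

```text
t 2.9167 at [0.4578 0.3549 0.1203] yang 69.40212692882403 F [ 0.3123  0.4439 -0.0693] gap 0.09179668979871065 shift [0.0012 0.0006 0.1153] spin -0.0034535365930536324
[(0.56, array([0.4525, 0.353 , 0.005 ]))]
[[437.3548 376.6156]
 [341.9466 376.8997]
 [335.1382 187.9495]
 [443.5871 187.6605]]
```

View pics/w1.png

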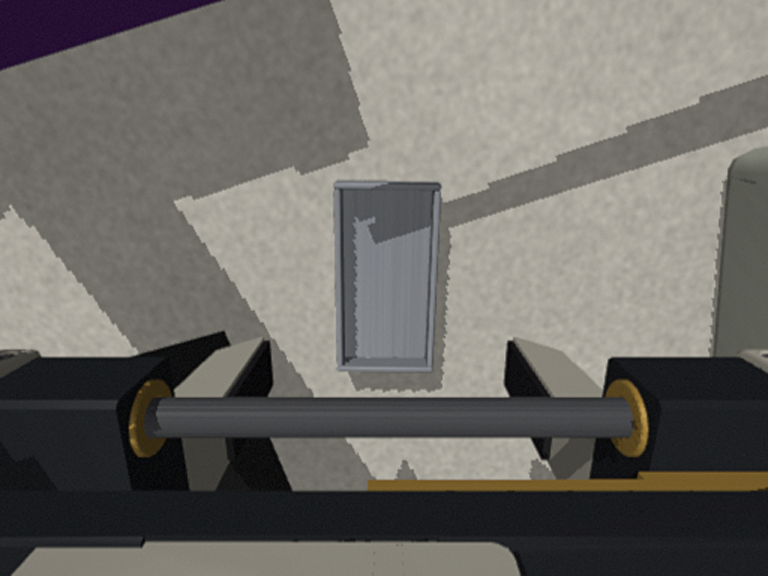

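The tray fills wrist pixels (334,182)-(441,183)-(433,369)-(337,370) between the open fingers. That is about 4 mm along the tool from my prediction.

Run:
```python
from h import *
C=cam('wrist')
T=np.array([at(C,np.array(p)/1.5,.02) for p in((334,182),(441,183),(433,369.5),(337,370))])
c=T.mean(0);u=(T[2]+T[3]-T[0]-T[1])/2;a=np.degrees(np.arctan2(u[1],u[0]));print(c,a,np.linalg.norm(u),np.linalg.norm(T[0]-T[1]))
goal((c[0],c[1],.005),a+90)
```

```text
[0.4525 0.3556 0.02  ] -21.34049032283056 0.11789195644997373 0.060951357263342214
t 3.0167 at [0.4577 0.355  0.1203] yang 69.4415988974157 F [ 0.7686  1.3367 -0.1676] gap 0.09192889692411323 shift [ 0.0052 -0.0014  0.1153] spin 0.013650031937652388
```

Emit:
drive_tool --moves '[[-1, [0.005, -0.001, 0.04], 0.014], [-1, [0.005, -0.001, 0.08], 0.014], [-1, [0.005, -0.001, 0.105], 0.014], [-1, [0.005, -0.001, 0.115], 0.014], [-1, [0.005, -0.001, 0.115], 0.014], [-1, [0.005, -0.001, 0.115], 0.014], [1, [0.005, -0.001, 0.115], 0.014], [1, [0.005, -0.001, 0.115], 0.014], [1, [0.005, -0.001, 0.115], 0.014], [1, [0.005, -0.001, 0.115], 0.014], [1, [0.005, -0.001, 0.115], 0.014], [1, [0.005, -0.001, 0.115], 0.014], [1, [0.005, -0.001, 0.115], 0.014], [1, [0.005, -0.001, 0.115], 0.014], [1, [0.005, -0.001, 0.115], 0.014]]' --force 15

```text
time: 4.27
position: [0.4521, 0.3568, 0.0054]
eef_rot: [0.184, 0.983, 0.0, 0.0]
ft_force: [-0.5, -2.6, 6.0]
finger_gap: 0.062
finger_force: 15.0
```

Run:
```python
from h import *
goal((.532,.175,.005),85.6)
```

```text
t 4.2667 at [0.4521 0.3568 0.0054] yang 68.8145545159882 F [-0.4562 -2.5565  5.9991] gap 0.06198971461687437 shift [-0.1402 -0.1406  0.0004] spin -0.2929612901100189
```

Emit:
drive_tool --moves '[[1, [-0.005, -0.005, 0], -0.01], [1, [-0.012, -0.012, 0], -0.03], [1, [-0.021, -0.021, 0], -0.05], [1, [-0.032, -0.032, 0], -0.07], [1, [-0.043, -0.043, 0], -0.09], [1, [-0.054, -0.054, 0], -0.11], [1, [-0.065, -0.065, 0], -0.13], [1, [-0.076, -0.076, 0], -0.15], [1, [-0.087, -0.087, 0], -0.18], [1, [-0.098, -0.098, 0], -0.21], [1, [-0.109, -0.109, 0], -0.24], [1, [-0.119, -0.119, 0], -0.26], [1, [-0.128, -0.128, 0], -0.28], [1, [-0.134, -0.134, 0], -0.293], [1, [-0.138, -0.138, 0], -0.293], [1, [-0.14, -0.1405, 0], -0.293], [1, [-0.14, -0.1405, 0], -0.293], [1, [-0.14, -0.1405, 0], -0.293]]'

```text
time: 5.77
position: [0.5326, 0.1749, 0.0054]
eef_rot: [0.038, 0.999, 0.0, 0.001]
ft_force: [-0.1, -0.8, 4.0]
finger_gap: 0.0619
finger_force: 15.0
```

Run:
```python
from h import *
goal((.532,.175,.005),85.6)
```

```text
t 5.7667 at [0.5326 0.1749 0.0054] yang 85.5885750469054 F [-0.0761 -0.8338  4.009 ] gap 0.06188715302955084 shift [0.0006 0.     0.0004] spin -0.00019940304838650708
```

Emit:
drive_tool --moves '[[-1, [0, 0, 0], 0], [-1, [0, 0, 0], 0], [-1, [0, 0, 0], 0], [-1, [0, 0, 0], 0], [-1, [0, 0, 0], 0], [-1, [0, 0, -0.03], 0], [-1, [0, 0, -0.07], 0], [-1, [0, 0, -0.11], 0], [-1, [-0.04, 0, -0.145], 0], [-1, [-0.06, 0, -0.145], 0], [-1, [-0.06, 0, -0.145], 0], [-1, [-0.06, 0, -0.145], 0]]'

```text
time: 6.77
position: [0.5923, 0.1703, 0.1498]
eef_rot: [0.039, 0.999, 0.0, 0.0]
ft_force: [-0.3, 0.4, -0.1]
finger_gap: 0.0918
finger_force: 0.0
```

Run:
```python
from h import *
goal((.532,.175,.005),85.6)
st=robot.read_state();save('wrist','w2.png',scale=1.5)
im=cv2.imread('pics/w2.png')
C=cam('wrist',st)
def rect(m,z,n):
    ct=max(cv2.findContours(m,cv2.RETR_EXTERNAL,cv2.CHAIN_APPROX_NONE)[0],key=cv2.contourArea)[:,0]
    P=np.array([at(C,p/1.5,z)[:2]*1000 for p in ct]).astype(np.float32)
    print(n,cv2.minAreaRect(P))
g=im.max(2);roi=np.zeros_like(g);roi[5:335,200:600]=1
rect(((g<50)&(roi>0)).astype(np.uint8),0,'mat')
```

```text
t 6.7667 at [0.5923 0.1703 0.1498] yang 85.56143844077162 F [-0.261   0.3718 -0.1047] gap 0.09176788019359046 shift [ 0.0606 -0.0001  0.1447] spin -0.0006730261732378588
mat ((530.8866577148438, 176.54052734375), (111.20648193359375, 168.72225952148438), 85.58920288085938)
```

View pics/w2.png

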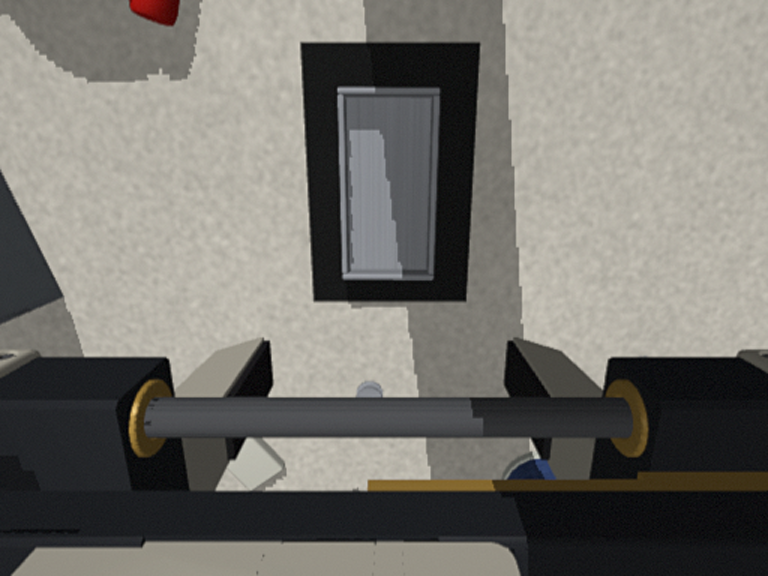

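Run:
```python
from h import *
C=cam('wrist')
for n,z,q in(('tray',.02,((337,88),(440,88),(433.5,279.5),(343,279.5))),('mat',0,((301,42.5),(480,42.5),(466,301),(314,301)))):
    T=np.array([at(C,(np.array(p)-.25)/1.5,z) for p in q]);c=T.mean(0);u=(T[2]+T[3]-T[0]-T[1])/2
    print(n,c,np.degrees(np.arctan2(u[1],u[0])),np.linalg.norm(u),np.linalg.norm(T[0]-T[1]))
h=np.array([.611,-.169]);a=np.radians(10.3);print('grip',h-.115*np.array([np.cos(a),np.sin(a)]))
goal((.498,-.190,.18),100.3)
print(robot.read_state()['qpos'])
```

```text
tray [0.5323 0.175  0.02  ] -4.457832376418395 0.1186014277328006 0.061516449090871075
mat [0.5289 0.1765 0.    ] -4.42626662195388 0.1691931336666204 0.11135530915406323
grip [ 0.4979 -0.1896]
t 6.8167 at [0.5908 0.1704 0.1488] yang 85.58509402186249 F [ 0.3215  0.163  -0.0829] gap 0.09164376553924886 shift [ 0.0648 -0.3665 -0.031 ] spin -0.25682355843989624
[ 0.1563  0.5724  1.3713  0.0001  1.2    -1.3375]
```

The tray lies about 3 mm off the mat's middle, though in line with it. I'll nudge it while I'm here.

Emit:
drive_tool --moves '[[-1, [0.04, 0, 0.02], 0], [-1, [0.06, 0, 0.05], 0], [-1, [0.06, 0, 0.09], 0], [-1, [0.06, 0, 0.125], 0], [-1, [0.06, 0, 0.145], 0], [-1, [0.06, 0, 0.145], 0], [1, [0.06, 0, 0.145], 0], [1, [0.06, 0, 0.145], 0], [1, [0.06, 0, 0.145], 0], [1, [0.06, 0, 0.145], 0], [1, [0.06, 0, 0.145], 0], [1, [0.06, 0, 0.145], 0], [1, [0.0615, 0.001, 0.145], 0], [1, [0.063, 0.0015, 0.145], 0], [1, [0.063, 0.0015, 0.145], 0], [1, [0.063, 0.0015, 0.145], 0], [-1, [0.063, 0.0015, 0.145], 0], [-1, [0.063, 0.0015, 0.145], 0], [-1, [0.063, 0.0015, 0.145], 0], [-1, [0.063, 0.0015, 0.145], 0]]'

```text
time: 8.48
position: [0.5288, 0.1769, 0.0047]
eef_rot: [0.038, 0.999, -0.0, -0.0]
ft_force: [0.7, 0.4, 0.3]
finger_gap: 0.0841
finger_force: 0.0
```

Emit:
drive_tool --moves '[[-1, [0, 0, -0.03], 0], [-1, [0, 0, -0.07], 0], [-1, [0, 0, -0.11], 0], [-1, [0, 0, -0.15], 0], [-1, [0, 0, -0.18], 0], [-1, [0, 0, -0.18], 0]]'

```text
time: 8.98
position: [0.532, 0.1776, 0.1918]
eef_rot: [0.038, 0.999, 0.001, 0.006]
ft_force: [0.5, 0.5, 0.2]
finger_gap: 0.0916
finger_force: 0.0
```

Run:
```python
from h import *
goal((.498,-.190,.18),100.3)
```

```text
t 8.9833 at [0.532  0.1776 0.1918] yang 85.6069702767172 F [0.546  0.4744 0.1734] gap 0.0915839470109912 shift [ 0.0059 -0.3692  0.0105] spin -0.25644174576467604
```

Emit:
drive_tool --moves '[[0, [0.006, -0.37, 0.01], -0.256], [0, [0.006, -0.37, 0.01], -0.256], [0, [0.006, -0.37, 0.01], -0.256], [0, [0.006, -0.37, 0.01], -0.256], [0, [0.006, -0.37, 0.01], -0.256], [0, [0.006, -0.37, 0.01], -0.256], [0, [0.006, -0.37, 0.01], -0.256], [0, [0.006, -0.37, 0.01], -0.256], [0, [0.006, -0.37, 0.01], -0.256], [0, [0.006, -0.37, 0.01], -0.256], [0, [0.006, -0.37, 0.01], -0.256], [0, [0.006, -0.37, 0.01], -0.256], [0, [0.006, -0.37, 0.01], -0.256]]'

```text
time: 10.07
position: [0.4945, -0.19, 0.1744]
eef_rot: [-0.09, 0.996, 0.0, -0.0]
ft_force: [-0.2, 0.4, -0.9]
finger_gap: 0.0458
finger_force: 0.0
```

Run:
```python
from h import *
st=robot.read_state();save('wrist','w3.png',scale=1.5);C=cam('wrist',st)
print('grip',[(d['score'],d['centre'],at(C,d['centre'],.094)) for d in finder.look_for('wrist','flap_grip')])
goal((.498,-.190,.075),100.3)
```

```text
grip [(0.58, [263.4, 205.6], array([ 0.4984, -0.1849,  0.094 ]))]
t 10.1667 at [ 0.4947 -0.1899  0.1747] yang 100.39210129038437 F [ 0.2398 -0.0316 -0.7556] gap 0.04580766928761484 shift [-0.0032 -0.0007  0.0997] spin 0.0016074707625427797
```

View pics/w3.png

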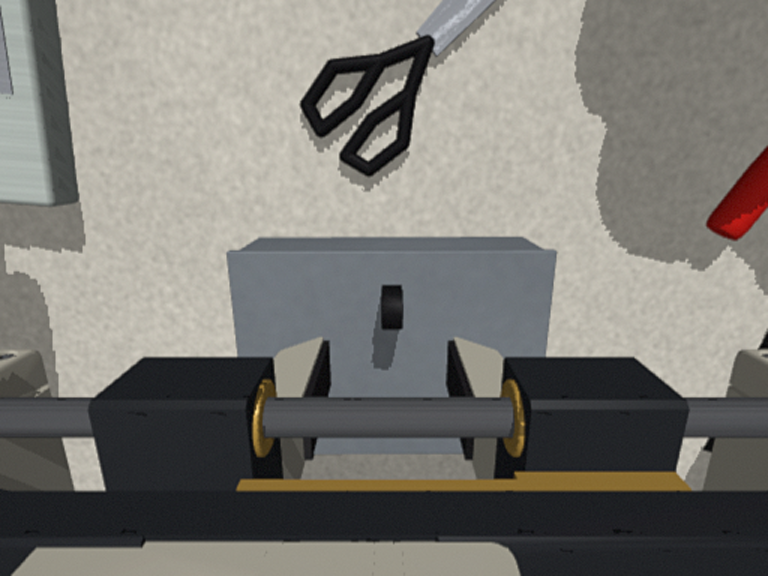

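The grip is at (392,307) and the flap's front edge runs (229,250)-(555,250), level in the image, so the yaw is right.

Run:
```python
from h import *
C=cam('wrist')
A,B=[at(C,(np.array(p)-.25)/1.5,.071) for p in((229,251),(555,250.5))]
y=(A-B);print(np.linalg.norm(y),'ydir',np.degrees(np.arctan2(y[1],y[0])),(A+B)/2)
a=np.radians(10.4);x=np.array([np.cos(a),np.sin(a),0])
g=(A+B)/2+.029*x;print('grip from edge',g,'hinge',g+.115*x)
print('disc centre',at(C,(np.array((391.5,302))-.25)/1.5,.1))
goal((g[0],g[1],.076),100.4)
```

```text
0.1967080586074957 ydir -79.51154214912523 [ 0.4706 -0.1917  0.071 ]
grip from edge [ 0.4991 -0.1865  0.071 ] hinge [ 0.6122 -0.1657  0.071 ]
disc centre [ 0.4932 -0.1881  0.1   ]
t 10.1667 at [ 0.4947 -0.1899  0.1747] yang 100.39210129038437 F [ 0.2398 -0.0316 -0.7556] gap 0.04580766928761484 shift [-0.005   0.0026  0.0987] spin -0.00013785848945169855
```

Emit:
drive_tool --moves '[[0, [-0.003, 0.002, 0.03], 0], [0, [-0.003, 0.002, 0.06], 0], [0, [-0.003, 0.002, 0.085], 0], [0, [-0.003, 0.002, 0.098], 0], [0, [-0.003, 0.002, 0.098], 0], [0, [-0.003, 0.002, 0.098], 0], [1, [-0.003, 0.002, 0.098], 0], [1, [-0.003, 0.002, 0.098], 0], [1, [-0.003, 0.002, 0.098], 0], [1, [-0.003, 0.002, 0.098], 0], [1, [-0.003, 0.002, 0.098], 0], [1, [-0.003, 0.002, 0.098], 0], [1, [-0.003, 0.002, 0.098], 0], [1, [-0.003, 0.002, 0.098], 0]]' --force 10

```text
time: 11.33
position: [0.497, -0.1877, 0.0772]
eef_rot: [-0.089, 0.996, 0.001, 0.0]
ft_force: [-1.1, 6.5, 5.3]
finger_gap: 0.0117
finger_force: 10.0
```

Run:
```python
from h import *
goal((.498,-.187,.076),100.4)
import math
r=math.hypot(.115,.029);b=math.atan2(.029,.115)
for k in range(1,19):
    th=1.75*k/18
    print(k,round(-(.115-r*math.cos(b+th)),4),round(-(r*math.sin(b+th)-.029),4))
```

```text
t 11.3333 at [ 0.497  -0.1877  0.0772] yang 100.25752092822962 F [-1.0675  6.4549  5.2572] gap 0.011673735128999071 shift [-0.0011  0.0005  0.0012] spin -0.002486728917578462
1 -0.0034 -0.011
2 -0.0078 -0.0217
3 -0.0132 -0.0318
4 -0.0196 -0.0414
5 -0.0269 -0.0504
6 -0.035 -0.0585
7 -0.0439 -0.0659
8 -0.0534 -0.0724
9 -0.0635 -0.0779
10 -0.0742 -0.0823
11 -0.0852 -0.0858
12 -0.0964 -0.0881
13 -0.1079 -0.0894
14 -0.1194 -0.0895
15 -0.1309 -0.0885
16 -0.1422 -0.0864
17 -0.1533 -0.0832
18 -0.164 -0.079
```

Emit:
drive_tool --moves '[[1, [-0.003, 0.001, -0.011], 0], [1, [-0.008, 0.001, -0.022], 0], [1, [-0.013, 0.001, -0.032], 0], [1, [-0.02, 0.001, -0.041], 0], [1, [-0.027, 0.001, -0.05], 0], [1, [-0.035, 0.001, -0.0585], 0]]'

```text
time: 11.83
position: [0.53, -0.1814, 0.1352]
eef_rot: [-0.09, 0.996, 0.001, -0.002]
ft_force: [-2.0, 1.2, -2.7]
finger_gap: 0.0122
finger_force: 10.0
```

Working well. Continuing the arc (shifts now relative to row 6).

Emit:
drive_tool --moves '[[1, [-0.009, 0, -0.0075], 0], [1, [-0.0185, 0, -0.014], 0], [1, [-0.0285, 0, -0.0195], 0], [1, [-0.039, 0, -0.024], 0], [1, [-0.05, 0, -0.027], 0], [1, [-0.0615, 0, -0.0295], 0], [1, [-0.073, 0, -0.031], 0], [1, [-0.0845, 0, -0.031], 0], [1, [-0.096, 0, -0.03], 0], [1, [-0.107, 0, -0.028], 0], [1, [-0.118, 0, -0.0245], 0], [1, [-0.129, 0, -0.0205], 0], [1, [-0.129, 0, -0.0205], 0], [1, [-0.129, 0, -0.0205], 0]]'

```text
time: 13.0
position: [0.6597, -0.1575, 0.1563]
eef_rot: [-0.09, 0.996, 0.0, 0.002]
ft_force: [2.0, 4.3, 3.1]
finger_gap: 0.0119
finger_force: 10.0
```

Run:
```python
from h import *
goal((.66,-.157,.155),100.4)
for c in('side','scene','wrist'):
    save(c,c+'2.png'); C=cam(c)
    for l in('flap_grip','long_plate_center','short_plate_center'):
        z=.17 if l=='flap_grip' else .04
        print(c,l,[(d['score'],d['centre'],at(C,d['centre'],z)[:2]) for d in finder.look_for(c,l)])
im=cv2.imread('pics/side2.png')[160:310,230:430]
im2=cv2.imread('pics/scene2.png')[90:240,110:310]
cv2.imwrite('pics/c2.png',np.vstack([cv2.resize(i,(800,600))[:, :] for i in (im,)]+[]))
cv2.imwrite('pics/c2.png',np.hstack([cv2.resize(i,(400,300),interpolation=cv2.INTER_CUBIC) for i in (im,im2)]))
```

```text
t 13.0 at [ 0.6597 -0.1575  0.1563] yang 100.32184131110331 F [1.9989 4.3029 3.0521] gap 0.011909503623338449 shift [-0.0004  0.0005  0.0013] spin -0.0013641264602892228
side flap_grip [(0.94, [344.4, 195.5], array([ 0.6118, -0.1819])), (0.83, [111.0, 166.5], array([0.2003, 0.1469])), (0.61, [192.8, 366.3], array([ 0.2038, -0.3412])), (0.39, [326.7, 225.0], array([ 0.5319, -0.2268]))]
side long_plate_center [(0.69, [319.0, 256.8], array([ 0.5396, -0.2206]))]
side short_plate_center [(0.71, [293.1, 234.9], array([ 0.5216, -0.1421]))]
scene flap_grip [(0.78, [251.5, 90.2], array([ 0.3065, -0.2045])), (0.75, [199.7, 173.6], array([ 0.6103, -0.042 ])), (0.6, [405.3, 195.8], array([0.2981, 0.3156])), (0.59, [185.5, 169.9], array([ 0.6287, -0.0733]))]
scene long_plate_center []
scene short_plate_center []
wrist flap_grip [(0.74, [263.1, 199.5], array([ 0.6277, -0.161 ]))]
wrist long_plate_center [(0.82, [210.7, 43.0], array([ 0.5408, -0.22  ]))]
wrist short_plate_center [(0.71, [308.2, 37.0], array([ 0.5216, -0.14  ])), (0.63, [207.7, 42.3], array([ 0.5407, -0.2225]))]
```

View pics/c2.png

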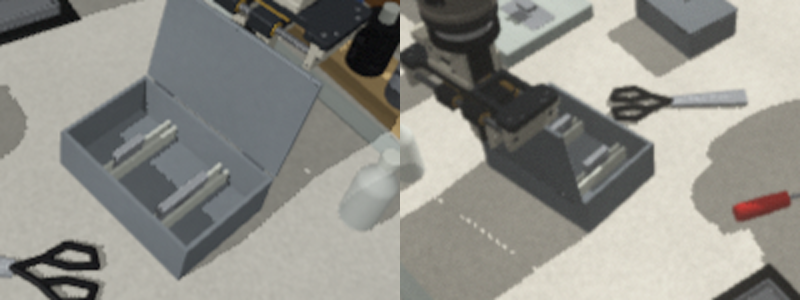

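The flap stands open. The long plate is in the −y slot at about (0.540,−0.221), the nearer bar at crop (193,190). The short one is in the +y slot at (143,148). Now I'll release the grip, rise over the flap and go above the long plate.

Emit:
drive_tool --moves '[[0, [0, 0, 0], 0], [0, [0, 0, 0], 0], [0, [0, 0, 0], 0], [0, [0, 0, 0], 0], [0, [-0.002, 0, -0.02], 0], [0, [-0.004, 0, -0.05], 0], [0, [-0.005, 0, -0.08], 0], [0, [-0.005, 0, -0.105], 0], [0, [-0.005, 0, -0.105], 0], [0, [0.03, -0.012, -0.11], 0], [0, [0.065, -0.025, -0.11], 0], [0, [0.1, -0.035, -0.11], 0], [0, [0.128, -0.0405, -0.11], 0], [0, [0.128, -0.0405, -0.11], 0], [0, [0.128, -0.0405, -0.07], 0], [0, [0.128, -0.0405, -0.03], 0], [0, [0.128, -0.0405, 0], 0], [0, [0.128, -0.0405, 0], 0], [0, [0.128, -0.0405, 0], 0]]'

```text
time: 15.18
position: [0.5392, -0.2211, 0.1547]
eef_rot: [-0.089, 0.996, 0.001, -0.001]
ft_force: [-0.3, -0.0, 1.6]
finger_gap: 0.046
finger_force: 0.0
```

Run:
```python
from h import *
st=robot.read_state();save('wrist','w4.png',scale=1.5);C=cam('wrist',st)
for l in('long_plate_center','short_plate_center'):
  print(l,[(d['score'],d['centre'],at(C,d['centre'],.04)) for d in finder.look_for('wrist',l)])
goal((.541,-.2205,.03),100.4)
```

```text
long_plate_center [(0.58, [260.0, 186.7], array([ 0.5362, -0.2198,  0.04  ]))]
short_plate_center [(0.69, [345.2, 186.3], array([ 0.5212, -0.1392,  0.04  ]))]
t 15.3333 at [ 0.5411 -0.2221  0.1582] yang 100.27805443279532 F [0.5386 0.0148 0.0488] gap 0.045673536346263595 shift [0.0002 0.002  0.1282] spin -0.0021283516559338677
```

View pics/w4.png

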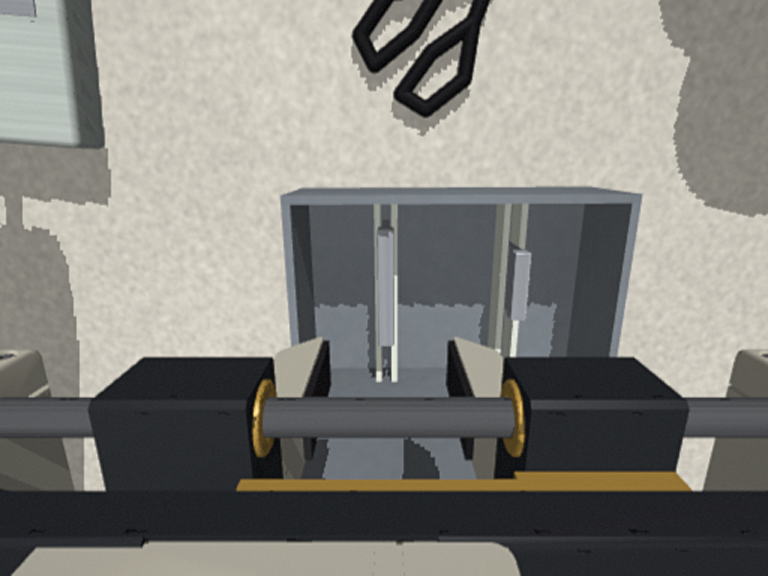

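The long plate's rib top runs (386,229)-(387,346) in the left slot. The short plate is at (520,285).

Run:
```python
from h import *
s=robot.read_state()
C=cam('wrist',dict(eef_rot=[-.0885,.996,.001,-.001],position=[.5392,-.2211,.1547]))
A,B=[at(C,(np.array(p)-.25)/1.5,.05) for p in((386,229),(387,346))]
print(A,B,np.linalg.norm(A-B),(A+B)/2,np.degrees(np.arctan2(*(B-A)[[1,0]])))
goal(((A+B)[0]/2,(A+B)[1]/2,.03),100.4)
```

```text
[ 0.5027 -0.2285  0.05  ] [ 0.5773 -0.2146  0.05  ] 0.07584548252086264 [ 0.54   -0.2216  0.05  ] 10.588967026485847
t 15.3333 at [ 0.5411 -0.2221  0.1582] yang 100.27805443279532 F [0.5386 0.0148 0.0488] gap 0.045673536346263595 shift [0.0014 0.0011 0.1282] spin -0.0021283516559338677
```

Emit:
drive_tool --moves '[[0, [0.001, 0.001, 0.03], 0], [0, [0.001, 0.001, 0.065], 0], [0, [0.001, 0.001, 0.095], 0], [0, [0.001, 0.001, 0.115], 0], [0, [0.001, 0.001, 0.124], 0], [0, [0.001, 0.001, 0.124], 0], [0, [0.001, 0.001, 0.124], 0]]'

```text
time: 15.92
position: [0.5396, -0.2213, 0.0334]
eef_rot: [-0.09, 0.996, -0.001, 0.001]
ft_force: [0.4, -0.3, 0.7]
finger_gap: 0.0455
finger_force: 0.0
```

Run:
```python
from h import *
goal((.54,-.2216,.03),100.4)
```

```text
t 15.9167 at [ 0.5396 -0.2213  0.0334] yang 100.26983743877722 F [ 0.39   -0.2681  0.7374] gap 0.04547443766401013 shift [-0.0003 -0.0004  0.0034] spin -0.0022717652561663726
```

Emit:
drive_tool --moves '[[1, [0, 0, 0.002], 0], [1, [0, 0, 0.002], 0], [1, [0, 0, 0.002], 0], [1, [0, 0, 0.002], 0], [1, [0, 0, 0.002], 0], [1, [0, 0, 0.002], 0], [1, [0, 0, 0.002], 0], [1, [0, 0, 0.002], 0]]' --force 30

```text
time: 16.58
position: [0.5386, -0.221, 0.0301]
eef_rot: [-0.089, 0.996, -0.0, 0.0]
ft_force: [-0.6, -1.1, 2.8]
finger_gap: 0.0097
finger_force: 30.0
```

Gripped (9.7 mm, on the rib). Lifting straight up slowly.

Emit:
drive_tool --moves '[[1, [0, 0, -0.006], 0], [1, [0, 0, -0.014], 0], [1, [0, 0, -0.024], 0], [1, [0, 0, -0.036], 0], [1, [0, 0, -0.05], 0], [1, [0, 0, -0.07], 0], [1, [0, 0, -0.09], 0], [1, [0, 0, -0.11], 0], [1, [0, 0, -0.13], 0], [1, [0, 0, -0.15], 0], [1, [0, 0, -0.165], 0], [1, [0, 0, -0.17], 0], [1, [0, 0, -0.17], 0]]'

```text
time: 17.67
position: [0.5389, -0.2206, 0.2018]
eef_rot: [-0.09, 0.996, -0.001, 0.001]
ft_force: [0.2, 0.5, -1.3]
finger_gap: 0.0098
finger_force: 30.0
```

Run:
```python
from h import *
goal((.529,.1765,.2),85.6)
```

```text
t 17.6667 at [ 0.5389 -0.2206  0.2018] yang 100.27583643204218 F [ 0.2149  0.5376 -1.328 ] gap 0.009827172327485572 shift [-0.0611  0.3925  0.0013] spin 0.2561416662232732
```

Emit:
drive_tool --moves '[[1, [-0.001, 0.008, 0], 0.005], [1, [-0.003, 0.022, 0], 0.015], [1, [-0.006, 0.042, 0], 0.03], [1, [-0.01, 0.067, 0], 0.045], [1, [-0.014, 0.094, 0], 0.06], [1, [-0.019, 0.122, 0], 0.08], [1, [-0.023, 0.15, 0], 0.1], [1, [-0.028, 0.18, 0.002], 0.12], [1, [-0.033, 0.21, 0.004], 0.14], [1, [-0.038, 0.24, 0.007], 0.16], [1, [-0.042, 0.27, 0.01], 0.18], [1, [-0.047, 0.3, 0.013], 0.2], [1, [-0.051, 0.327, 0.016], 0.22], [1, [-0.055, 0.352, 0.019], 0.235], [1, [-0.058, 0.371, 0.021], 0.245], [1, [-0.06, 0.384, 0.023], 0.256], [1, [-0.061, 0.391, 0.023], 0.256], [1, [-0.061, 0.3925, 0.023], 0.256], [1, [-0.061, 0.3925, 0.023], 0.256], [1, [-0.061, 0.3925, 0.023], 0.256]]'

```text
time: 19.33
position: [0.5283, 0.1758, 0.1765]
eef_rot: [0.039, 0.999, -0.0, -0.0]
ft_force: [0.2, 0.3, -0.9]
finger_gap: 0.0099
finger_force: 30.0
```

Run:
```python
from h import *
goal((.529,.1765,.178),85.6)
a=snapshot('scene');b=snapshot('side')
o=np.vstack([a[90:330,90:490],b[60:300,60:460]])[:,:,::-1]
cv2.imwrite('pics/fin.png',np.hstack([cv2.resize(a[90:330,90:390,::-1],(400,320)),cv2.resize(b[60:300,150:450,::-1],(400,320))]))
C=cam('side')
print([(d['score'],d['centre']) for d in finder.look_for('side','tray_center')],proj(C,[.529,.1765,.01]))
```

```text
t 19.3333 at [0.5283 0.1758 0.1765] yang 85.58057846140014 F [ 0.2199  0.2888 -0.8611] gap 0.009911110551141444 shift [-0.0007  0.0007 -0.0015] spin -0.0003389697943706831
[(0.79, [235.5, 160.7])] [[235.7091 163.1522]]
```

View pics/fin.png

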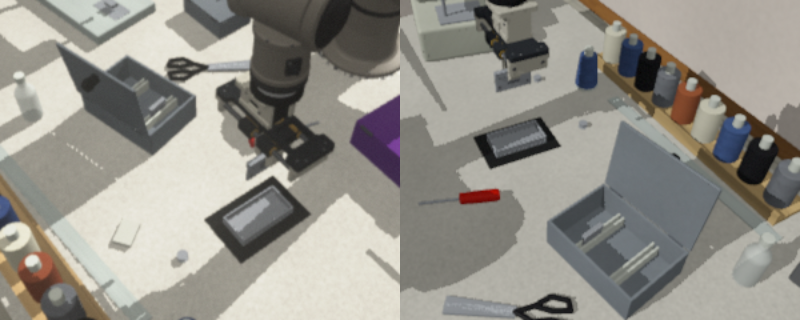

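The plate is held upright above the tray (left 258,163). The tray is centred on the mat, the flap stands open, the short plate is in its slot and the bystanders are in place. I'll let it settle and hand in.

Emit:
drive_tool --moves '[[1, [0, 0, 0], 0], [1, [0, 0, 0], 0], [1, [0, 0, 0], 0], [1, [0, 0, 0], 0], [1, [0, 0, 0], 0], [1, [0, 0, 0], 0]]'

```text
time: 19.98
position: [0.5285, 0.1764, 0.1767]
eef_rot: [0.038, 0.999, -0.0, 0.0]
ft_force: [0.3, -0.3, -1.3]
finger_gap: 0.0097
finger_force: 30.0
```

```bash
python3 -c "
from cell import robot
s=robot.read_state();print(s['position'],s['finger_gap']);print(robot.finish_job())"
```

```text
[0.52846276 0.17641513 0.17673841] 0.009704381198522882
the job is handed in; nothing more can be done
None
```

The job is handed in at about 20 s: the tray is centred and in line on the mat, the flap stands open, the short plate is still in its slot, and the long plate is held upright about 17–18 cm above the tray.

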